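# Ballast the telescopic camera stand and pull it up

## Task

Get the little camera stand ready for filming: its foot carries one stone slab, so lay the cork sheet squarely on that slab and stack the second slab squarely on the cork, as ballast. Then pinch the stand's grip head so that its side button is pressed in while the mast is still down, and pull the mast straight up, past the first stop, to the second stop at full height, keeping the foot flat on the worktop. Finish while still holding the head at full height: do not let go, and leave the garlic, the tomato and the bowl where they are.

Things in the scene. Friction and masses are not known exactly. Their poses are not given: they have to be found in the camera images.
- foot: flat grey painted foot plate of the stand, 112 (x) x 250 (y) x 10 mm thick, loose on the worktop, about 1.1 kg; origin at the centre of its underside, z up. The mast stands 80 mm from the origin towards +y; the lower slab lies centred 40 mm from the origin towards -y, between two low ribs (8 mm high, beyond the slab's short ends)
- head_mid (a point): centre of the grey grip head on the mast, a block 36 (x) x 30 (y) x 50 (z) mm, axes as the foot's; 133 mm above the worktop with the mast down. The black button, 14 mm wide, 20 high, level with the centre, stands 6 mm out of its -x face; pinching the -x and +x faces (42 mm) presses it. An 11 mm high screw tops the head; below it is a tube 17 mm thick in an outer tube (34 mm, top 102 mm high)
- mast (a joint): how far the mast is pulled up, in m: 0 down, first stop at 0.060, second stop at 0.120 (its end is at 0.122). A pin latches it at all three, with 1.5 mm of play; while the button is held in it slides up past the first stop with 2 to 4 N; the middle tube follows by itself
- button (a joint): how far the button is pressed, in m: 0 out, 0.006 flush with the head's face, unlatched beyond 0.0045; sprung, 4 N at the start to 7 N when flush
- under_slab_mid (a point): centre of the lower marble slab, already on the foot: 50 (x) x 116 (y) x 18 mm (z), 0.27 kg, loose; its centre is 19 mm and its top 28 mm above the worktop
- sheet_mid (a point): centre of the cork separator sheet, 58 (x) x 116 (y) x 8 mm (z), stiff, 25 g, lying flat on the worktop; its long edges overhang the slabs by 4 mm when it lies on them
- slab_mid (a point): centre of the second marble slab, 50 (x) x 116 (y) x 18 mm (z), 0.27 kg, lying flat on the worktop; same as the lower slab
- garlic: garlic bulb, 53 mm, loose bystander; origin at its underside
- tomato: tomato, 70 mm, loose bystander; origin at its underside
- bowl: white bowl, 115 mm wide, 52 mm high, loose bystander; origin at its underside
There are look-alikes about, which are no part of the job. What is shaped like the part that bears under_slab_mid but black is not meant.

How it is judged:
By the outcome, as a careful person would: the job done as asked, in the order asked, and still so for the second after the job is handed in, while the arm keeps its last pose, push and grip.
It also fails if it takes over 69 s, if anything falls off the work surface, if the arm or the gripper's body presses on something with over 40 N, if the wrist force passes 120 N, or if a joint passes its speed limit or range.

## Robot

A 7-joint arm with a two-finger parallel gripper is mounted at the origin on the work surface; the furniture and walls round the work are solid. World frame = base frame: x ahead of the robot, y to its left, z up, the work surface at z = 0. Lengths are in m, angles in rad, forces in N, time in s.
With the tool pointing down it reaches from about 0.4 to 0.85 m from the base axis. Payload 10.4 kg.
Tool frame: the origin (TCP) lies on the centre line of the jaws, within the pads' length; the fingertips stand r.finger_overhang ahead of it and the grasp point (between the pads) lies 5 mm behind it (r.finger_overhang is the distance from the TCP to the fingertips, in m); z points along the fingers, y is the line along which they close (so a half turn about z gives the same grasp; the last joint's range is limited). The gripper opens to 87 mm and grips with 3 to 60 N. Pads are 19 mm wide; open, the fingers measure 117 mm over their backs; the gripper's body (75 mm by 190 mm) begins 51 mm behind the grasp point.
Start: joints at [-1.357, 0.332, -0.065, 1.46, 0.022, 1.35, -0.088], TCP at [0.147, 0.608, 0.237] pointing down, gripper open.
Joint ranges: [-2.6, 2.6], [-0.5, 2.12], [-1.47, 1.34], [0.16, 2.42], [-1.27, 4.41], [0.06, 2.06], [-2.6, 2.6]. Speed limits (rad/s): [2.22, 2.22, 2.79, 2.79, 3.14, 3.14, 3.14].

## Interface

Orientations are given as a unit quaternion [x, y, z, w].
In Python, from bench import read_state, viewer, r gives the robot as it stands.
- The arm moves only by the tool carry_out, never from a script. Its argument "moves" is a list of rows, each a list of 6 numbers: the shift along the tool's x, y, z in units of 40 mm (1.0 is 40 mm), then the turn, a rotation vector about the tool's x, y, z in units of 8 degrees (1.0 is 8 degrees). A call has 1 to 20 rows; each row shifts and turns the commanded pose from where the row before left it, along the tool's axes as they then stand; what a row does not reach is not made up. A row lasts 1/8 s, in which the tool goes at most 62.5 mm and 10.7 degrees, less where a joint would pass 70% of its speed; a pose out of reach is approached as far as the arm can. A call is refused whole if a number of a shift passes 1 or a number of a turn 1, either way. A call with a gripper value outside its range is refused whole. "fingers" is the finger opening in mm, from 0 to 87, set as the call begins (left out, the last holds). The fingers move at their own pace and stop on an object; "force" is the grip in N (left out, the last holds). Time passes only in rows, so rows that do not move let the fingers close. It gives the time, the measured TCP pose, the force, the opening and the grip force at its end, in the units of the state.
- read_state(): the state, without advancing time (a new reading comes with each control period).
- viewer.camera(name): name is "scene" or "top" or "wrist"; returns a dict with "pixels" (384x512x3 uint8, red, green, blue), "range_z" (384x512 float32, m along the optical axis (not along the pixel's ray), 0 where there is no reading), "fx", "fy", "cx", "cy" (pixels), "xyz" and "orientation" of the camera in the world. Camera axes: x right, y down, z forward; pixel columns grow to the right and rows downward; lengths in m; the calibration is good to about 2 mm. A picture is of the moment at which its call begins.
- r.close_job(): hands the job in; it is judged then, once.
The state is a dict: "time": time; "joint_positions": joint angles; "joint_vel": joint speeds; "joint_torque": joint torques, N m; "ee_pos": TCP position; "eef_rot": TCP orientation; "ft_force": force on the tool from outside, world axes, zero at the start; "torque": the same for the moment, N m; "width": finger opening in m; "grip_force": force on a finger pad.
Only numpy, scipy, OpenCV 4.12 (cv2) and the standard library are available. Lean on these libraries where they do the work, as an engineer would, in place of code of your own. Each camera call takes 0.05 s, during which the arm holds its last target. There are 200 camera calls.

## Working session

There is one attempt and no reset: what is moved stays moved. The work goes in short steps, Python scripts to look and compute and a tool call to move; the robot and the scene stay as the last step left them, time stands still between calls to the robot, and variables do not carry over. Pictures are saved under pics/ and viewed, at most 10 in all, crops included, and the job is handed in when it is done.

Besides the shell and the picture viewer there is one more tool, called after "Call:" by a JSON object that holds its "op" and its "data", one argument or row to a line. carry_out: Moves the arm, as the interface text tells. Its arguments: {"type":"object","properties":{"moves":{"type":"array","items":{"type":"array","items":{"type":"number"}}},"fingers":{"type":"number"},"force":{"type":"number"}},"required":["moves"]}

```bash
mkdir -p pics; ls; cat > h.py <<'E'
import numpy as np,cv2
from scipy.spatial.transform import Rotation as R
from bench import read_state,viewer,r
def cam(n,save=None):
    c=viewer.camera(n)
    if save: cv2.imwrite('pics/'+save,c['pixels'][:,:,::-1])
    z=c['range_z'];v,u=np.mgrid[:z.shape[0],:z.shape[1]]
    P=np.stack([(u-c['cx'])/c['fx']*z,(v-c['cy'])/c['fy']*z,z],-1)
    c['W']=P@R.from_quat(c['orientation']).as_matrix().T+np.array(c['xyz'])
    c['W'][z==0]=np.nan
    return c
E
python3 - <<'E'
from h import *
a=cam('scene');b=cam('top')
cv2.imwrite('pics/a.png',np.hstack([a['pixels'],b['pixels']])[:,:,::-1][:,:,:]) if 0 else None
cv2.imwrite('pics/s1.png',a['pixels'][:,:,::-1]);cv2.imwrite('pics/t1.png',b['pixels'][:,:,::-1])
np.savez('v1.npz',sW=a['W'],tW=b['W'],sp=a['pixels'],tp=b['pixels'])
print(a['xyz'],a['orientation'],a['fx'],b['xyz'],b['orientation'],b['fx']);print(read_state(),r.finger_overhang)
E
```

```text
pics
[-0.33420962 -1.19871782  0.89043914] [ 0.82515203 -0.24394194  0.1446111  -0.48857353] 494.93809700903023 [0.23271744 0.00855002 1.3473772 ] [ 0.7095639  -0.69926362  0.07114327 -0.04988094] 431.04848892287663
{'time': 0.1, 'joint_positions': array([-1.35659942,  0.33280844, -0.06470849,  1.46085786,  0.02159864,
        1.34989554, -0.08849966]), 'joint_vel': array([-0.0014607 , -0.00152225,  0.00041189, -0.00252695, -0.00071775,
        0.00055541,  0.00079066]), 'joint_torque': array([ 1.10929293e-03, -6.24551725e+01,  2.41267268e-02, -3.90715849e+01,
       -6.15170435e-02,  3.67102353e-02,  2.47931467e-05]), 'ee_pos': array([0.14653899, 0.60724014, 0.2358334 ]), 'eef_rot': array([ 1.18108451e-01,  9.93000498e-01, -6.35028928e-04, -4.86534702e-05]), 'ft_force': array([0.41500181, 1.13363796, 0.3251335 ]), 'torque': array([-0.02215594,  0.07130636, -0.036309  ]), 'grip_force': 0.0, 'width': 0.08724835624474231} 0.014
```

View pics/s1.png

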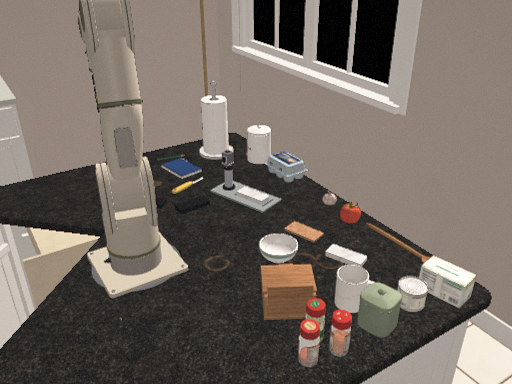

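View pics/t1.png

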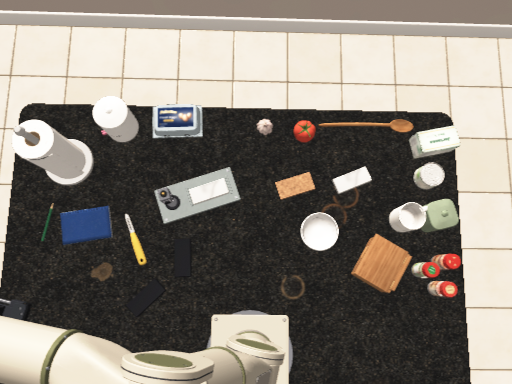

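Top view: foot with slab at (197,195), its slab at (208,190), head at (170,200), cork at (295,185), second slab at (352,180). Bowl is at (320,231), garlic at (265,127), tomato at (305,131). Look-alikes are the black blocks at (183,255) and (145,298), and the butter box at (434,142).

```bash
python3 - <<'E'
from h import *
d=np.load('v1.npz')
for n in 'ts':
    W=d[n+'W'];p=d[n+'p'].astype(int);z=W[...,2];hsv=cv2.cvtColor(d[n+'p'],cv2.COLOR_RGB2HSV).astype(int)
    def rep(name,m,box):
        x0,x1,y0,y1=box
        m=m&(W[...,0]>x0)&(W[...,0]<x1)&(W[...,1]>y0)&(W[...,1]<y1)
        m=cv2.morphologyEx(m.astype(np.uint8),cv2.MORPH_OPEN,np.ones((2,2)))>0
        P=W[m]
        if len(P)<5: print(n,name,len(P));return
        c,s,a=cv2.minAreaRect(P[:,:2].astype(np.float32)*1000)
        print(n,name,len(P),'c',np.round(c),'s',np.round(s),'a',round(a,1),'med',np.round(np.median(P,0)*1000),'z90',round(np.percentile(P[:,2],90)*1000))
    if n=='t':
        for nm,(u,v) in dict(foot=(230,195),us=(208,190),cork=(295,185),slab=(352,180),head=(170,197),bowl=(320,231),gar=(265,127),tom=(305,131)).items(): print(nm,np.round(W[v,u]*1000))
        C={k:W[v,u] for k,(u,v) in dict(us=(208,190),cork=(295,185),slab=(352,180),head=(170,197)).items()}
    bx=lambda k,e:(C[k][0]-e,C[k][0]+e,C[k][1]-e,C[k][1]+e)
    S,V=hsv[...,1],hsv[...,2]
    rep('us',(z>.021)&(z<.036)&(V>150),bx('us',.075))
    rep('cork',(S>70)&(V>110),bx('cork',.085))
    rep('slab',(z>.01)&(z<.03)&(V>130),bx('slab',.085))
    rep('foot',(z>.004)&(z<.018)&(V>80),(C['us'][0]-.15,C['us'][0]+.15,C['us'][1]-.15,C['us'][1]+.25))
    rep('head',(z>.125)&(z<.175),bx('head',.08))
E
```

```text
foot [480.  67.  14.]
us [493. 136.  25.]
cork [ 518. -138.    6.]
slab [ 535. -320.   15.]
head [447. 230. 147.]
bowl [ 372. -217.    6.]
gar [697. -39.  40.]
tom [ 680. -164.   57.]Traceback (most recent call last):
  File "<stdin>", line 18, in <module>
  File "<stdin>", line 12, in rep
ValueError: cannot convert float NaN to integer
```

```bash
cat > m.py <<'E'
from h import *
def rep(c,name,cond,ctr,e):
    W=c['W'];z=W[...,2];hsv=cv2.cvtColor(c['pixels'],cv2.COLOR_RGB2HSV).astype(int)
    m=cond(z,hsv[...,1],hsv[...,2])&(abs(W[...,0]-ctr[0])<e)&(abs(W[...,1]-ctr[1])<e)
    n,l,st,_=cv2.connectedComponentsWithStats(m.astype(np.uint8),connectivity=4)
    if n<2: print(name,'none');return
    m=l==1+np.argmax(st[1:,4]);P=W[m]
    b,s,a=cv2.minAreaRect(P[:,:2].astype(np.float32)*1000)
    q=(W[m].shape[0])
    print(name,q,'c',np.round(b,1),'s',np.round(s,1),'a',round(a,1),'mean',np.round(P.mean(0)*1000,1),'medz',round(np.median(P[:,2])*1000,1))
    return P
US=lambda z,S,V:(z>.020)&(z<.038)&(V>150)
CORK=lambda z,S,V:(S>70)&(V>90)
SLAB=lambda z,S,V:(z>.010)&(z<.03)&(V>130)
FOOT=lambda z,S,V:(z>.003)&(z<.040)&(V>80)
HEAD=lambda z,S,V:(z>.125)&(z<.18)
E
python3 - <<'E'
from m import *
d=np.load('v1.npz')
for n in 'ts':
    c=dict(W=d[n+'W'],pixels=d[n+'p']);print(n)
    rep(c,'us',US,(.493,.136),.08);rep(c,'cork',CORK,(.518,-.138),.085);rep(c,'slab',SLAB,(.535,-.32),.085)
    rep(c,'foot',FOOT,(.48,.18),.16);rep(c,'head',HEAD,(.447,.23),.08)
E
```

```text
t
us 590 c [489.  138.2] s [ 49.8 119.9] a 20.0 mean [489.3 136.1  27.4] medz 27.4
cork 689 c [ 518.6 -138. ] s [ 61.2 121.3] a 18.7 mean [ 516.9 -137.2    7.4] medz 7.6
slab 556 c [ 537.3 -317.5] s [ 49.8 117. ] a 22.7 mean [ 536.4 -316.8   18.1] medz 18.1
foot 2440 c [481.6 171.7] s [113.7 252.7] a 19.0 mean [480.6 160.9  14.3] medz 11.2
head 180 c [451.3 247.1] s [42.4 30.3] a 19.9 mean [451.1 245.3 153.9] medz 156.5
s
us 230 c [490.8 131.7] s [ 57.8 121.4] a 20.8 mean [490.5 127.5  26.3] medz 26.6
cork 446 c [ 522.3 -130.2] s [ 77.  133.7] a 18.0 mean [ 517.1 -139.5    5.6] medz 6.2
slab 434 c [ 536.1 -322. ] s [ 57.9 116.1] a 22.7 mean [ 534.6 -325.3   16.1] medz 16.3
foot 994 c [483.7 170.1] s [128.4 256.7] a 18.9 mean [475.2 147.1  14.5] medz 10.7
head 131 c [451.7 239.9] s [44.6 31.5] a 7.5 mean [449.8 235.9 145. ] medz 145.9
```

```bash
cat > plan.py <<'E'
from h import *
def plan(x,y,z,deg):
    "target TCP (m), tool-y angle in deg; prints turn (units of 8 deg, at current tool axes) then shift (units of 40 mm, in target axes)"
    s=read_state();A=R.from_quat(s['eef_rot']);t=np.deg2rad(deg);c,n=np.cos(t),np.sin(t)
    best=None
    for f in (1,-1):
        T=R.from_matrix(np.array([[-n*f,c*f,0],[c*f,n*f,0],[0,0,-1]]).T)
        rv=np.rad2deg((A.inv()*T).as_rotvec())/8
        if best is None or np.linalg.norm(rv)<np.linalg.norm(best[0]): best=(rv,T)
    rv,T=best
    print('turn',np.round(rv,2),'shift',np.round(T.inv().apply(np.array([x,y,z])-s['ee_pos'])/.04,2),'time',s['time'],'q',np.round(s['joint_positions'],2))
E
python3 -c "
from plan import *
plan(.500,-.136,.20,18.7)"
```

```text
turn [-0.01  0.    7.22] shift [-20.43   2.41   0.9 ] time 0.1 q [-1.36  0.33 -0.06  1.46  0.02  1.35 -0.09]
```

Call:
{"op": "carry_out", "data": {
  "moves": [
    [0,0,0,0,0,0.9],
    [0,0,0,0,0,0.9],
    [0,0,0,0,0,0.9],
    [0,0,0,0,0,0.9],
    [0,0,0,0,0,0.9],
    [0,0,0,0,0,0.9],
    [0,0,0,0,0,0.9],
    [0,0,0,0,0,0.9],
    [-0.8,0.8,0,0,0,0],
    [-0.9,0.8,0,0,0,0],
    [-1,0.8,0,0,0,0],
    [-1,0,0,0,0,0],
    [-1,0,0,0,0,0],
    [-1,0,0,0,0,0],
    [-1,0,0,0,0,0],
    [-1,0,0,0,0,0],
    [-1,0,0,0,0,0],
    [-1,0,0,0,0,0],
    [-1,0,0,0,0,0],
    [-1,0,0,0,0,0]
  ],
  "fingers": 87,
  "force": 20
}}

```text
time: 2.6
ee_pos: [0.3887, 0.1942, 0.2364]
eef_rot: [0.582, 0.813, -0.0, -0.0]
ft_force: [0.2, 0.2, 0.7]
width: 0.087
grip_force: 0.0
```

Call:
{"op": "carry_out", "data": {
  "moves": [
    [-1,0,0,0,0,0],
    [-1,0,0,0,0,0],
    [-1,0,0,0,0,0],
    [-1,0,0,0,0,0],
    [-1,0,0,0,0,0],
    [-1,0,0,0,0,0],
    [-0.9,0,0.3,0,0,0],
    [-0.6,0,0.6,0,0,0],
    [0,0,0,0,0,0],
    [0,0,0,0,0,0],
    [0,0,0,0,0,0]
  ]
}}

```text
time: 3.98
ee_pos: [0.4856, -0.0874, 0.2011]
eef_rot: [0.581, 0.814, 0.001, 0.0]
ft_force: [0.1, -0.1, -0.1]
width: 0.087
grip_force: 0.0
```

```bash
python3 - <<'E'
from plan import *;from m import *
c=cam('wrist','w1.png');plan(.518,-.138,.10,18.7)
rep(c,'cork',CORK,(.518,-.138),.085);print(c['xyz'],np.nanmin(c['range_z'][c['range_z']>0]))
E
```

```text
turn [ 0.01 -0.    0.03] shift [-1.46  0.36  2.53] time 4.025 q [-0.7   0.05  0.82  1.89 -0.04  1.22  0.47]
cork 5601 c [ 512.1 -123.7] s [ 60.5 153.1] a 18.1 mean [ 514.2 -133.1    9.9] medz 7.9
[ 0.45940273 -0.01396994  0.34949675] 0.060830772
```

View pics/w1.png

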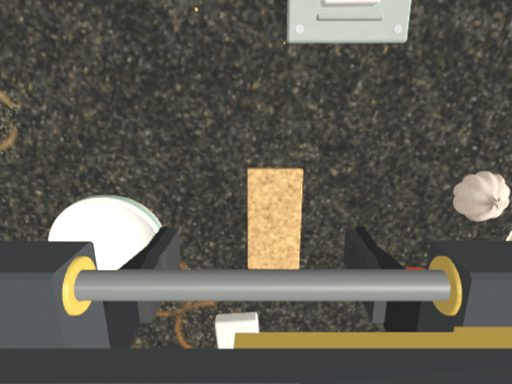

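```bash
cat >> m.py <<'E'
def line(P,a,zlo,zhi):
    "extent of points along width axis (angle a deg) and along long axis, mm"
    P=P[(P[:,2]>zlo)&(P[:,2]<zhi)];t=np.deg2rad(a)
    u=P[:,:2]@[np.cos(t),np.sin(t)]*1000;v=P[:,:2]@[-np.sin(t),np.cos(t)]*1000
    print('width ext',np.round(np.percentile(u,[.3,99.7]),1),'mid',np.round(np.percentile(u,[.3,99.7]).mean(),1),'long ext',np.round(np.percentile(v,[.3,99.7]),1))
E
python3 - <<'E'
from plan import *;from m import *
c=cam('wrist')
C=lambda z,S,V:(S>70)&(V>90)&(z>.003)&(z<.014)
P=rep(c,'cork',C,(.518,-.138),.085);line(P,18.1,.003,.014)
t=np.deg2rad(18.1);q=np.array([518.6,-138]);print('top cam',q@[np.cos(t),np.sin(t)],q@[-np.sin(t),np.cos(t)])
E
```

```text
cork 5350 c [ 515.3 -137. ] s [ 58.  116.3] a 18.2 mean [ 514.1 -133.6    7.9] medz 7.9
width ext [418.3 476. ] mid 447.1 long ext [-347.3 -232.3]
top cam 450.06411113312765 -292.2879673711317
```

```bash
python3 -c "
from plan import *
plan(.5153,-.137,.016,18.2)"
```

```text
turn [ 0.01 -0.    0.09] shift [-1.41  0.32  4.63] time 4.075 q [-0.7   0.05  0.82  1.89 -0.04  1.22  0.47]
```

Call:
{"op": "carry_out", "data": {
  "moves": [
    [-0.7,0.16,0.5,0,0,0.09],
    [-0.71,0.16,0.5,0,0,0],
    [0,0,0.8,0,0,0],
    [0,0,0.8,0,0,0],
    [0,0,0.8,0,0,0],
    [0,0,0.5,0,0,0],
    [0,0,0.3,0,0,0],
    [0,0,0.23,0,0,0],
    [0,0,0.2,0,0,0],
    [0,0,0,0,0,0],
    [0,0,0,0,0,0]
  ]
}}

```text
time: 5.45
ee_pos: [0.5157, -0.1378, 0.0157]
eef_rot: [0.587, 0.81, 0.0, 0.0]
ft_force: [0.3, 0.5, 0.4]
width: 0.0872
grip_force: 0.0
```

Call:
{"op": "carry_out", "data": {
  "moves": [
    [0,0,0,0,0,0],
    [0,0,0,0,0,0],
    [0,0,0,0,0,0],
    [0,0,0,0,0,0],
    [0,0,0,0,0,0],
    [0,0,0,0,0,0]
  ],
  "fingers": 50,
  "force": 15
}}

```text
time: 6.2
ee_pos: [0.5154, -0.1377, 0.0153]
eef_rot: [0.587, 0.81, 0.0, -0.0]
ft_force: [-0.0, 0.4, 0.2]
width: 0.0578
grip_force: 15.0
```

```bash
python3 -c "
from plan import *
plan(.543,-.008,.235,19)"
```

```text
turn [ 0.   -0.   -0.11] shift [ 2.84  1.71 -5.49] time 6.2 q [-0.45  0.47  0.75  1.95 -0.41  0.88  0.83]
```

Call:
{"op": "carry_out", "data": {
  "moves": [
    [0,0,-0.4,0,0,0],
    [0,0,-0.6,0,0,0],
    [0,0,-0.8,0,0,0],
    [0,0,-0.8,0,0,0],
    [0,0,-0.8,0,0,0],
    [0.5,0.3,-0.6,0,0,-0.11],
    [0.7,0.4,-0.5,0,0,0],
    [0.6,0.4,-0.5,0,0,0],
    [0.6,0.4,-0.49,0,0,0],
    [0.44,0.21,0,0,0,0],
    [0,0,0,0,0,0],
    [0,0,0,0,0,0],
    [0,0,0,0,0,0]
  ]
}}

```text
time: 7.82
ee_pos: [0.543, -0.0096, 0.2346]
eef_rot: [0.582, 0.813, -0.0, -0.0]
ft_force: [-0.3, -0.1, -0.6]
width: 0.058
grip_force: 15.0
```

```bash
python3 - <<'E'
from plan import *;from m import *
c=cam('wrist','w2.png');print(read_state()['width'])
P=rep(c,'us',US,(.493,.136),.09);line(P,19,.022,.036)
P=rep(c,'foot',FOOT,(.48,.18),.16);line(P,19,.006,.014)
P=rep(c,'head',HEAD,(.45,.245),.08);line(P,19,.15,.162)
P=rep(c,'corkheld',lambda z,S,V:(S>70)&(V>90)&(z>.15),(.543,-.008),.1)
plan(.49,.135,.15,19)
E
```

```text
0.05743361610111759
us 3729 c [497.4 111.1] s [49.7 65. ] a 19.8 mean [497.5 111.6  28. ] medz 28.0
width ext [481.8 531.4] mid 506.6 long ext [-89.3 -25.4]
foot 10982 c [504.  100.1] s [112.1  97.1] a 18.9 mean [503.8 101.   16.3] medz 10.7
width ext [453.6 564.8] mid 509.2 long ext [-117.9  -21.1]
head noneTraceback (most recent call last):
  File "<stdin>", line 5, in <module>
  File "m.py", line 19, in line
    P=P[(P[:,2]>zlo)&(P[:,2]<zhi)];t=np.deg2rad(a)
         ~^^^^^
TypeError: 'NoneType' object is not subscriptable
```

View pics/w2.png

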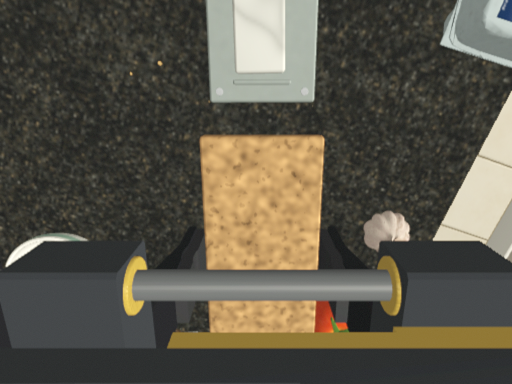

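```bash
python3 - <<'E'
from plan import *;from m import *
c=cam('wrist')
P=rep(c,'corkheld',lambda z,S,V:(S>70)&(V>90)&(z>.15),(.543,-.008),.1)
s=read_state();Q=R.from_quat(s['eef_rot']).inv().apply(P-s['ee_pos'])*1000
k=Q[:,0]
for lo in range(-60,70,15):
    q=Q[(k>lo)&(k<lo+15)]
    if len(q)>50: print(lo,len(q),'y',np.round(np.percentile(q[:,1],[1,99]),1),'z',np.round(np.median(q[:,2]),1))
print('x',np.percentile(k,[.3,99.7]))
P=rep(c,'us',US,(.493,.136),.09)
for a in (18.5,19.2,20): line(P,a,.022,.036)
E
```

```text
corkheld 15901 c [534.4  13.2] s [58.7 68.8] a 18.9 mean [533.5  15.5 227.8] medz 227.3
-15 1981 y [-29.4  27.4] z 7.4
0 3159 y [-29.4  27.2] z 7.4
15 3372 y [-29.5  26.9] z 7.4
30 3772 y [-29.5  26.9] z 7.3
45 3617 y [-29.3  26.9] z 7.4
x [-9.79404077 58.19751156]
us 3738 c [497.5 111.1] s [49.8 64.9] a 19.8 mean [497.5 111.7  28. ] medz 28.0
width ext [482.2 532.3] mid 507.3 long ext [-84.8 -20.7]
width ext [481.6 531.4] mid 506.5 long ext [-90.9 -26.9]
width ext [480.8 530.4] mid 505.6 long ext [-98.2 -33.8]
```

```bash
python3 -c "
from plan import *
plan(.490,.1353,.0440,19.5)"
```

```text
turn [-0.   -0.   -0.07] shift [ 3.85 -0.05  4.77] time 7.925 q [-0.79  0.18  0.82  1.72 -0.14  1.3   0.39]
```

Call:
{"op": "carry_out", "data": {
  "moves": [
    [0.6,-0.05,0,0,0,-0.07],
    [0.8,0,0,0,0,0],
    [0.9,0,0,0,0,0],
    [0.9,0,0.4,0,0,0],
    [0.65,0,0.6,0,0,0],
    [0,0,0.8,0,0,0],
    [0,0,0.8,0,0,0],
    [0,0,0.8,0,0,0],
    [0,0,0.5,0,0,0],
    [0,0,0.4,0,0,0],
    [0,0,0.1,0,0,0],
    [0,0,0,0,0,0],
    [0,0,0,0,0,0]
  ]
}}

```text
time: 9.55
ee_pos: [0.4907, 0.1366, 0.0597]
eef_rot: [0.577, 0.817, 0.001, 0.0]
ft_force: [-0.2, -0.4, 0.2]
width: 0.0576
grip_force: 15.0
```

```bash
python3 -c "
from plan import *
plan(.490,.1353,.0435,19.5)"
```

```text
turn [ 0.01 -0.    0.01] shift [-0.02 -0.03  0.4 ] time 9.55 q [-0.95  0.3   0.67  1.98 -0.23  0.93  0.18]
```

Call:
{"op": "carry_out", "data": {
  "moves": [
    [-0.02,-0.03,0.2,0,0,0],
    [0,0,0.1,0,0,0],
    [0,0,0.08,0,0,0],
    [0,0,0,0,0,0],
    [0,0,0,0,0,0],
    [0,0,0,0,0,0]
  ]
}}

```text
time: 10.3
ee_pos: [0.4894, 0.1353, 0.0438]
eef_rot: [0.577, 0.817, 0.0, 0.0]
ft_force: [-1.2, 0.5, -0.4]
width: 0.0576
grip_force: 15.0
```

Call:
{"op": "carry_out", "data": {
  "moves": [
    [0,0,0,0,0,0],
    [0,0,0,0,0,0],
    [0,0,0,0,0,0],
    [0,0,0,0,0,0],
    [0,0,-0.3,0,0,0],
    [0,0,-0.7,0,0,0],
    [0,0,-1,0,0,0],
    [-0.5,0,-1,0,0,0],
    [-0.9,0,-0.9,0,0,0],
    [-0.9,0,-0.7,0,0,0],
    [-0.7,0,0,0,0,0],
    [0,0,0,0,0,0],
    [0,0,0,0,0,0]
  ],
  "fingers": 87
}}

```text
time: 11.92
ee_pos: [0.5293, 0.0228, 0.2279]
eef_rot: [0.577, 0.817, 0.0, -0.0]
ft_force: [-0.1, 1.1, -0.3]
width: 0.087
grip_force: 0.0
```

```bash
python3 - <<'E'
from plan import *;from m import *
c=cam('wrist')
P=rep(c,'cork',lambda z,S,V:(S>70)&(V>90)&(z>.02)&(z<.05),(.49,.135),.09)
line(P,19,.022,.045)
c=cam('top')
P=rep(c,'cork',lambda z,S,V:(S>70)&(V>90)&(z>.02)&(z<.05),(.49,.135),.09)
t=np.deg2rad(21);plan(.5373+.08*np.sin(t),-.3175-.06*np.cos(t),.2,21)
plan(.5373,-.3175,.18,22.7)
E
```

```text
cork 6608 c [491.6 126. ] s [57.6 95.1] a 19.5 mean [491.  127.8  36.1] medz 36.1
width ext [477.3 534.3] mid 505.8 long ext [-88.5   6.4]
cork 488 c [484.8 147.4] s [56.8 90. ] a 19.2 mean [484.4 151.3  35.5] medz 35.6
turn [-0.   -0.   -0.17] shift [-9.59 -2.7   0.69] time 12.025 q [-0.86  0.14  0.81  1.76 -0.11  1.28  0.32]
turn [-0.   -0.   -0.38] shift [-7.94 -3.1   1.19] time 12.025 q [-0.86  0.14  0.81  1.76 -0.11  1.28  0.32]
```

```bash
python3 -c "
from plan import *
plan(.516,-.264,.2,22)"
```

```text
turn [-0.   -0.   -0.29] shift [-6.54 -3.    0.69] time 12.025 q [-0.86  0.14  0.81  1.76 -0.11  1.28  0.32]
```

Call:
{"op": "carry_out", "data": {
  "moves": [
    [-0.7,-0.4,0,0,0,-0.29],
    [-0.9,-0.4,0,0,0,0],
    [-0.9,-0.4,0,0,0,0],
    [-0.9,-0.4,0.2,0,0,0],
    [-0.9,-0.4,0.2,0,0,0],
    [-0.9,-0.4,0.2,0,0,0],
    [-0.9,-0.4,0.1,0,0,0],
    [-0.44,-0.2,0,0,0,0],
    [0,0,0,0,0,0],
    [0,0,0,0,0,0],
    [0,0,0,0,0,0]
  ]
}}

```text
time: 13.4
ee_pos: [0.5149, -0.2636, 0.1997]
eef_rot: [0.559, 0.829, 0.0, -0.0]
ft_force: [-0.2, -0.4, -0.8]
width: 0.0869
grip_force: 0.0
```

```bash
python3 - <<'E'
from plan import *;from m import *
c=cam('wrist','w3.png')
P=rep(c,'slab',SLAB,(.537,-.318),.085);line(P,22.3,.01,.03)
plan(.5373,-.3175,.02,22.7)
E
```

```text
slab 4436 c [ 533.9 -315.2] s [ 48.5 108.7] a 23.0 mean [ 533.  -312.2   17.9] medz 17.9
width ext [350.4 399. ] mid 374.7 long ext [-546.8 -440.2]
turn [ 0.   -0.   -0.09] shift [-1.46 -0.    4.49] time 13.45 q [-0.36  0.35  0.94  1.68 -0.3   1.26  1.02]
```

View pics/w3.png

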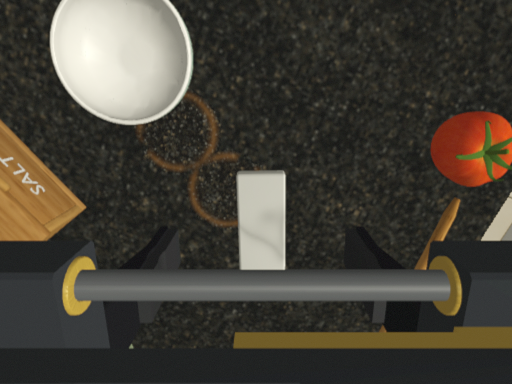

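```bash
python3 -c "
from plan import *
plan(.537,-.3185,.019,22.9)"
```

```text
turn [ 0.   -0.   -0.11] shift [-1.48 -0.02  4.52] time 13.45 q [-0.36  0.35  0.94  1.68 -0.3   1.26  1.02]
```

Call:
{"op": "carry_out", "data": {
  "moves": [
    [-0.7,0,0.5,0,0,-0.11],
    [-0.78,0,0.5,0,0,0],
    [0,0,0.8,0,0,0],
    [0,0,0.8,0,0,0],
    [0,0,0.8,0,0,0],
    [0,0,0.5,0,0,0],
    [0,0,0.4,0,0,0],
    [0,0,0.2,0,0,0],
    [0,0,0,0,0,0],
    [0,0,0,0,0,0]
  ]
}}

```text
time: 14.7
ee_pos: [0.5373, -0.3202, 0.0205]
eef_rot: [0.554, 0.833, 0.0, 0.001]
ft_force: [0.5, -0.3, -0.3]
width: 0.0874
grip_force: 0.0
```

Call:
{"op": "carry_out", "data": {
  "moves": [
    [0,0,0,0,0,0],
    [0,0,0,0,0,0],
    [0,0,0,0,0,0],
    [0,0,0,0,0,0],
    [0,0,0,0,0,0],
    [0,0,0,0,0,0]
  ],
  "fingers": 42,
  "force": 35
}}

```text
time: 15.45
ee_pos: [0.5369, -0.3198, 0.0197]
eef_rot: [0.554, 0.833, 0.0, -0.0]
ft_force: [0.4, 0.1, 0.8]
width: 0.0499
grip_force: 35.0
```

```bash
python3 -c "
from plan import *
plan(.543,-.008,.235,19.5)"
```

```text
turn [ 0.   -0.    0.41] shift [ 7.3   2.75 -5.38] time 15.45 q [-0.11  0.66  0.77  1.7  -0.54  1.    1.25]
```

Call:
{"op": "carry_out", "data": {
  "moves": [
    [0,0,-0.4,0,0,0],
    [0,0,-0.8,0,0,0],
    [0,0,-0.9,0,0,0],
    [0,0,-0.9,0,0,0.1],
    [0,0,-0.9,0,0,0.1],
    [0.6,0.2,-0.8,0,0,0.11],
    [0.8,0.3,-0.6,0,0,0.1],
    [0.9,0.35,-0.08,0,0,0],
    [0.9,0.4,0,0,0,0],
    [0.9,0.4,0,0,0,0],
    [0.9,0.4,0,0,0,0],
    [0.9,0.4,0,0,0,0],
    [0.8,0.3,0,0,0,0],
    [0.6,0,0,0,0,0],
    [0,0,0,0,0,0],
    [0,0,0,0,0,0],
    [0,0,0,0,0,0]
  ]
}}

```text
time: 17.58
ee_pos: [0.542, -0.0092, 0.2351]
eef_rot: [0.578, 0.816, 0.0, 0.0]
ft_force: [-0.0, 0.1, -3.0]
width: 0.0494
grip_force: 35.0
```

```bash
python3 - <<'E'
from plan import *;from m import *
c=cam('wrist')
s=read_state()
P=rep(c,'held',lambda z,S,V:(V>140)&(z>.15),s['ee_pos'],.1)
Q=R.from_quat(s['eef_rot']).inv().apply(P-s['ee_pos'])*1000
k=Q[:,0]
for lo in range(-15,60,15):
    q=Q[(k>lo)&(k<lo+15)]
    if len(q)>50: print(lo,len(q),'y',np.round(np.percentile(q[:,1],[1,99]),1),'z',np.round(np.median(q[:,2]),1))
print('x',np.percentile(k,[.3,99.7]))
P=rep(c,'cork',lambda z,S,V:(S>70)&(V>90)&(z>.02)&(z<.05),(.49,.135),.09);line(P,19,.022,.045)
plan(.490,.1353,.0557,19.5)
E
```

```text
held 14010 c [532.7  14.8] s [49.7 67. ] a 19.0 mean [531.7  17.5 233.9] medz 233.5
-15 1216 y [-25.1  23.4] z 1.6
0 2810 y [-24.7  23.1] z 1.6
15 3044 y [-25.   22.9] z 1.6
30 3409 y [-24.9  23. ] z 1.5
45 3531 y [-24.7  22.8] z 1.7
x [-6.61863211 58.99176584]
cork 4368 c [497.1 110.3] s [58.  62.5] a 19.5 mean [496.8 111.1  36.1] medz 36.1
width ext [477.3 534.5] mid 505.9 long ext [-88.4 -26.5]
turn [ 0.    0.   -0.02] shift [ 3.84 -0.02  4.48] time 17.625 q [-0.87  0.19  0.91  1.72 -0.16  1.3   0.41]
```

Call:
{"op": "carry_out", "data": {
  "moves": [
    [0.6,-0.03,0,0,0,-0.02],
    [0.8,0,0,0,0,0],
    [0.9,0,0,0,0,0],
    [0.9,0,0.4,0,0,0],
    [0.62,0,0.6,0,0,0],
    [0,0,0.8,0,0,0],
    [0,0,0.8,0,0,0],
    [0,0,0.8,0,0,0],
    [0,0,0.5,0,0,0],
    [0,0,0.3,0,0,0],
    [0,0,0,0,0,0],
    [0,0,0,0,0,0]
  ]
}}

```text
time: 19.12
ee_pos: [0.4902, 0.1357, 0.0677]
eef_rot: [0.576, 0.817, 0.001, 0.0]
ft_force: [-0.5, -0.8, -2.8]
width: 0.0497
grip_force: 35.0
```

```bash
python3 -c "
from plan import *
plan(.4897,.1348,.0557,19.5)"
```

```text
turn [ 0.01 -0.    0.01] shift [-0.02 -0.02  0.3 ] time 19.125 q [-1.02  0.31  0.76  1.98 -0.26  0.95  0.21]
```

Call:
{"op": "carry_out", "data": {
  "moves": [
    [-0.02,-0.02,0.15,0,0,0],
    [0,0,0.1,0,0,0],
    [0,0,0.05,0,0,0],
    [0,0,0,0,0,0],
    [0,0,0,0,0,0],
    [0,0,0,0,0,0]
  ]
}}

```text
time: 19.88
ee_pos: [0.489, 0.1346, 0.0556]
eef_rot: [0.576, 0.817, 0.0, -0.001]
ft_force: [-6.6, -1.4, 12.2]
width: 0.0494
grip_force: 35.0
```

Call:
{"op": "carry_out", "data": {
  "moves": [
    [0,0,0,0,0,0],
    [0,0,0,0,0,0],
    [0,0,0,0,0,0],
    [0,0,0,0,0,0],
    [0,0,-0.3,0,0,0],
    [0,0,-0.7,0,0,0],
    [0,0,-1,0,0,0],
    [0,0,-1,0,0,0],
    [0,0,-1,0,0,0],
    [0,0,-0.8,0,0,0],
    [0,0,0,0,0,0],
    [0,0,0,0,0,0],
    [0,0,0,0,0,0]
  ],
  "fingers": 87
}}

```text
time: 21.5
ee_pos: [0.4886, 0.1344, 0.2461]
eef_rot: [0.576, 0.817, -0.001, -0.0]
ft_force: [0.0, -0.0, -0.2]
width: 0.0872
grip_force: 0.0
```

```bash
python3 - <<'E'
from plan import *;from m import *
c=cam('wrist','w4.png')
P=rep(c,'slab2',lambda z,S,V:(z>.045)&(z<.06)&(V>130),(.49,.135),.09);line(P,19.5,.045,.06)
P=rep(c,'cork',lambda z,S,V:(S>60)&(V>80)&(z>.02)&(z<.044),(.49,.135),.09);line(P,19.5,.022,.044)
P=rep(c,'foot',lambda z,S,V:(z>.006)&(z<.014)&(V>80),(.48,.18),.16);line(P,19.5,.006,.014)
P=rep(c,'head',lambda z,S,V:(z>.150)&(z<.163),(.45,.245),.08);line(P,19.2,.15,.163)
plan(.451,.247,.24,19.2)
E
```

```text
slab2 5224 c [487. 136.] s [ 50.1 114.4] a 19.6 mean [486.  138.7  53.9] medz 53.9
width ext [479.6 529.3] mid 504.4 long ext [-91.1  22.8]
cork 298 c [513.7 144.8] s [  4.4 114. ] a 20.7 mean [512.5 147.9  35.8] medz 35.8
width ext [530.1 534.1] mid 532.1 long ext [-91.9  21.9]
foot 12612 c [479.  172.4] s [112.2 250. ] a 18.9 mean [476.1 184.9  10. ] medz 10.0
width ext [453.1 565.2] mid 509.1 long ext [-121.2  126.6]
head 2662 c [453.7 247.5] s [35.5 29.9] a 18.9 mean [453.7 247.  158.5] medz 158.2
width ext [492.2 527.5] mid 509.8 long ext [69.7 99.2]
turn [-0.01  0.    0.05] shift [2.97 0.04 0.15] time 21.55 q [-1.14  0.05  0.82  1.79 -0.04  1.32  0.03]
```

View pics/w4.png

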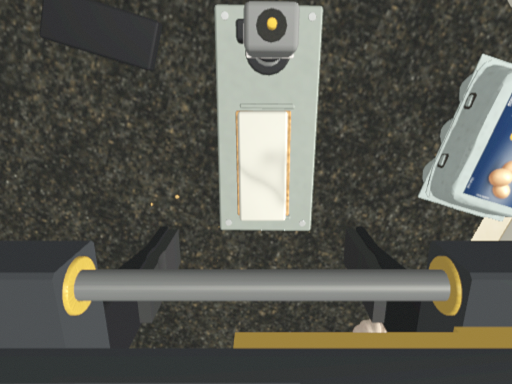

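```bash
python3 -c "
from plan import *
plan(.4515,.2467,.128,19)"
```

```text
turn [-0.01  0.    0.08] shift [2.96 0.04 2.95] time 21.55 q [-1.14  0.05  0.82  1.79 -0.04  1.32  0.03]
```

Call:
{"op": "carry_out", "data": {
  "moves": [
    [0.6,0.04,0,0,0,0.08],
    [0.8,0,0,0,0,0],
    [0.9,0,0,0,0,0],
    [0.66,0,0,0,0,0],
    [0,0,0,0,0,0],
    [0,0,0.5,0,0,0],
    [0,0,0.7,0,0,0],
    [0,0,0.7,0,0,0],
    [0,0,0.5,0,0,0],
    [0,0,0.35,0,0,0],
    [0,0,0.2,0,0,0],
    [0,0,0,0,0,0],
    [0,0,0,0,0,0]
  ]
}}

```text
time: 23.18
ee_pos: [0.4522, 0.2471, 0.1296]
eef_rot: [0.581, 0.814, 0.0, 0.0]
ft_force: [-0.0, 0.6, 0.4]
width: 0.0871
grip_force: 0.0
```

```bash
python3 - <<'E'
from plan import *;from m import *
plan(.4515,.2467,.128,19)
c=cam('wrist','w5.png')
P=rep(c,'head',lambda z,S,V:(z>.150)&(z<.163),(.45,.245),.05)
if P is not None: line(P,19,.15,.163)
c=cam('top')
P=rep(c,'slab2',lambda z,S,V:(z>.045)&(z<.06)&(V>130),(.49,.135),.09)
E
```

```text
turn [ 0.01 -0.   -0.  ] shift [-0.   -0.02  0.04] time 23.175 q [-1.22  0.21  0.71  1.91 -0.15  1.07 -0.12]
head 1627 c [449.5 259. ] s [35.9  7.2] a 19.1 mean [449.  260.1 155.6] medz 156.3
width ext [491.6 527.1] mid 509.4 long ext [ 95.7 102. ]
slab2 619 c [488.1 136.3] s [ 50.8 115.8] a 19.6 mean [487.6 136.1  53.3] medz 53.3
```

Call:
{"op": "carry_out", "data": {
  "moves": [
    [0,-0.02,0.04,0,0,0],
    [0,0,0,0,0,0],
    [0,0,0,0,0,0],
    [0,0,0,0,0,0],
    [0,0,0,0,0,0],
    [0,0,0,0,0,0]
  ],
  "fingers": 43,
  "force": 25
}}

```text
time: 24.02
ee_pos: [0.4511, 0.2467, 0.1273]
eef_rot: [0.581, 0.814, 0.0, -0.0]
ft_force: [0.3, -0.0, -0.6]
width: 0.044
grip_force: 0.0
```

Call:
{"op": "carry_out", "data": {
  "moves": [
    [0,0,0,0,0,0],
    [0,0.01,0,0,0,0],
    [0,0,0,0,0,0]
  ],
  "fingers": 41
}}

```text
time: 24.4
ee_pos: [0.4519, 0.247, 0.1275]
eef_rot: [0.581, 0.814, 0.001, 0.0]
ft_force: [5.1, 1.7, -2.6]
width: 0.0415
grip_force: 7.0
```

```bash
python3 - <<'E'
from plan import *
s=read_state();print(s['width'],s['grip_force'],s['ft_force'],s['ee_pos'])
E
```

```text
0.04153082082198352 6.996690927771851 [ 5.063555    1.66601492 -2.63399776] [0.45194859 0.2470388  0.1275267 ]
```

Call:
{"op": "carry_out", "data": {
  "moves": [
    [0,0.03,0,0,0,0],
    [0,0.02,0,0,0,0],
    [0,0,0,0,0,0]
  ],
  "fingers": 39
}}

```text
time: 24.78
ee_pos: [0.453, 0.2474, 0.1273]
eef_rot: [0.581, 0.814, -0.0, -0.0]
ft_force: [-0.8, -1.0, 2.7]
width: 0.0392
grip_force: 4.9
```

Call:
{"op": "carry_out", "data": {
  "moves": [
    [0,0.02,0,0,0,0],
    [0,0.01,0,0,0,0],
    [0,0,0,0,0,0]
  ],
  "fingers": 37
}}

```text
time: 25.15
ee_pos: [0.454, 0.2478, 0.1272]
eef_rot: [0.581, 0.814, -0.0, -0.0]
ft_force: [-3.6, -1.2, 5.9]
width: 0.0372
grip_force: 4.0
```

Call:
{"op": "carry_out", "data": {
  "moves": [
    [0,0,0,0,0,0],
    [0,0,0,0,0,0],
    [0,0,0,0,0,0],
    [0,0,0,0,0,0]
  ],
  "fingers": 30
}}

```text
time: 25.65
ee_pos: [0.4545, 0.2479, 0.1273]
eef_rot: [0.581, 0.814, 0.0, 0.0]
ft_force: [0.1, 0.0, -0.3]
width: 0.0359
grip_force: 25.0
```

Call:
{"op": "carry_out", "data": {
  "moves": [
    [0,0,-0.05,0,0,0],
    [0,0,-0.1,0,0,0],
    [0,0,-0.2,0,0,0],
    [0,0,-0.2,0,0,0],
    [0,0,-0.2,0,0,0],
    [0,0,-0.2,0,0,0],
    [0,0,-0.2,0,0,0],
    [0,0,0,0,0,0]
  ]
}}

```text
time: 26.65
ee_pos: [0.4545, 0.2479, 0.174]
eef_rot: [0.581, 0.814, 0.0, -0.0]
ft_force: [0.5, -0.6, -0.3]
width: 0.0356
grip_force: 25.0
```

Call:
{"op": "carry_out", "data": {
  "moves": [
    [0,0,-0.1,0,0,0],
    [0,0,-0.2,0,0,0],
    [0,0,-0.2,0,0,0],
    [0,0,-0.2,0,0,0],
    [0,0,-0.2,0,0,0],
    [0,0,-0.2,0,0,0],
    [0,0,-0.2,0,0,0],
    [0,0,-0.2,0,0,0],
    [0,0,-0.2,0,0,0],
    [0,0,-0.1,0,0,0],
    [0,0,0,0,0,0],
    [0,0,0,0,0,0]
  ]
}}

```text
time: 28.15
ee_pos: [0.4545, 0.248, 0.2454]
eef_rot: [0.581, 0.814, 0.0, -0.0]
ft_force: [1.0, 0.2, 0.3]
width: 0.0355
grip_force: 25.0
```

```bash
python3 - <<'E'
from plan import *;from m import *
s=read_state();print(s['ee_pos'],s['ft_force'],s['width'],s['grip_force'])
c=cam('scene','s9.png')
c=cam('top')
rep(c,'slab2',lambda z,S,V:(z>.045)&(z<.06)&(V>130),(.49,.135),.09)
P=rep(c,'foot',lambda z,S,V:(z>.003)&(z<.018)&(V>80),(.48,.18),.16)
i=cv2.imread('pics/s9.png')[100:230,170:330];cv2.imwrite('pics/s9c.png',cv2.resize(i,None,fx=4,fy=4))
E
```

```text
[0.45445821 0.24795481 0.24536363] [1.00210179 0.17294289 0.27566688] 0.035512059670610385 24.99478265759535
slab2 617 c [487.9 136.1] s [ 50.6 115.6] a 19.8 mean [487.9 136.   53.4] medz 53.7
foot 1403 c [488.8 149.5] s [114.  200.8] a 19.7 mean [487.  149.8   9.7] medz 9.6
```

View pics/s9c.png

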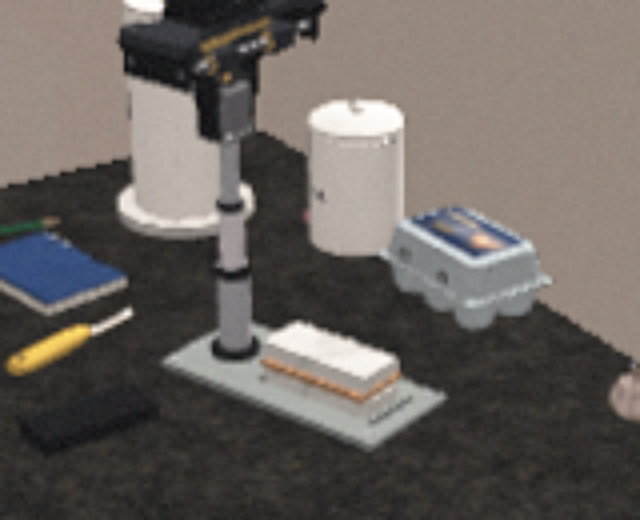

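The crop shows the mast extended at (232,230), the foot flat and the stack square at (330,365). About 2 mm of travel is left.

Call:
{"op": "carry_out", "data": {
  "moves": [
    [0,0,-0.03,0,0,0],
    [0,0,-0.02,0,0,0],
    [0,0,0,0,0,0],
    [0,0,0,0,0,0],
    [0,0,0,0,0,0],
    [0,0,0,0,0,0]
  ]
}}

```text
time: 29.0
ee_pos: [0.4545, 0.2479, 0.2473]
eef_rot: [0.581, 0.814, 0.0, -0.0]
ft_force: [1.4, 1.7, -1.9]
width: 0.0357
grip_force: 25.0
```

```bash
python3 - <<'E'
from m import *
s=read_state();c=cam('wrist')
P=rep(c,'head',lambda z,S,V:(z>.26)&(z<.30),(.45,.247),.05)
print(s['ee_pos'])
if P is not None: print(np.percentile(P[:,2],[50,75,90,97]))
c=cam('scene');W=c['W']
m=(abs(W[...,0]-.48)<.15)&(abs(W[...,1]-.17)<.15)
P=rep(c,'foot',lambda z,S,V:(z>.007)&(z<.014)&(V>80),(.48,.18),.16)
A=np.c_[P[:,:2]-P[:,:2].mean(0),np.ones(len(P))];print('plane',np.linalg.lstsq(A,P[:,2],rcond=None)[0])
E
```

```text
head 3314 c [449.5 259.1] s [61.4  7.4] a 18.2 mean [449.2 259.9 270.8] medz 271.7
[0.45446573 0.24789697 0.24732913]
[0.27167589 0.275674   0.27718154 0.27795049]
foot 399 c [478.9 166.6] s [114.8 249.4] a 19.5 mean [461.1 145.    9.7] medz 9.6
plane [-0.00275352 -0.00157381  0.00970512]
```

```bash
python3 -c "
from bench import r
print(r.close_job())"
```

```text
the job is handed in; nothing more can be done
None
```

The job is handed in: the cork and second slab lie squarely on the foot's slab, the mast is up at the second stop (about 120 mm measured), the foot is flat, and the gripper is still holding the head with its button pressed in.

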